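# Mount a glass chromatography column in its holder

### The arm

A 6-joint arm with a two-finger parallel gripper is mounted at the origin on the work surface. World frame = base frame: x ahead of the robot, y to its left, z up, the work surface at z = 0. Lengths are in m, angles in rad, forces in N, time in s.
With the tool pointing down it reaches from about 0.225 to 0.875 m from the base axis. Payload 3.4 kg.
Tool frame: the origin (TCP) lies at the very end of the fingers, on their centre line; the grasp point (between the pads) lies 19 mm behind it (manip.hold_point_z is the distance from the TCP to the grasp point, in m); z points along the fingers, y is the line along which they close (so a half turn about z gives the same grasp; the last joint's range is limited). The gripper opens to 85 mm and grips with 20 to 120 N. Pads are 22 mm wide; open, the fingers measure 114 mm over their backs; the gripper's body (76 mm by 85 mm) begins 54 mm behind the grasp point. The pads swing forward as they close: fully open they stand 13 mm farther back than shut.
Start: joints at [0.983, 0.276, 1.505, -0, 1.361, -0.121], TCP at [0.259, 0.514, 0.231] pointing down, gripper open.
Joint ranges: [-2.89, 2.89], [-0.75, 2.08], [0.22, 2.7], [-1.18, 4.32], [0.11, 2.71], [-2.7, 2.7]. Speed limits (rad/s): [2.57, 2.57, 3.14, 3.14, 3.14, 3.14].

### API

Orientations are given as [roll, pitch, yaw] about the fixed x, y, z axes, in that order (R = Rz(yaw) Ry(pitch) Rx(roll)).
In Python, from cell import sensors, eyes, manip gives the robot as it stands. The module is installed in compiled form; this text tells all that it offers.
- The arm moves only by the tool carry_out, never from a script. Its argument "rows" is a list of rows, each a list of 5 numbers: the shift along the tool's x, y, z in cm, then the turn about the tool's z in degrees, then the gripper command: -1 is shut, 1 is fully open, values between are in proportion. In form: [[tx, ty, tz, roll, grip], ...]. A call has 1 to 10 rows; each row is the pose to reach, as a shift and turn from the pose commanded when the call began, along the tool's axes at that moment; what a row does not reach only later rows make up. A row lasts 1/12 s, in which the tool goes at most 41.7 mm and 7.16 degrees, less where a joint would pass 70% of its speed; a pose out of reach is approached as far as the arm can. A call with a gripper value outside its range is refused whole. The fingers move at their own pace and stop on an object; "squeeze" is the grip in N (left out, the last holds). Time passes only in rows, so rows that repeat a pose let the fingers close. It gives the time, the measured TCP pose, the force, the opening and the grip force at its end, in the units of the state.
- sensors.read_state(): the state, without advancing time (a new reading comes with each control period).
- eyes.read_camera(name): name is "scene" or "top"; returns (picture, depth): 400x640x3 uint8, red, green, blue; 400x640 float32, m along the optical axis (not along the pixel's ray), 0 where there is no reading.
- eyes.camera_params(name): a dict with "camera_matrix" (3x3 intrinsics, pixels), "origin" and "attitude" of the camera in the world. Camera axes: x right, y up, looking along -z (the intrinsics and any distortion apply to the point x, -y, -z); pixel columns grow to the right and rows downward; lengths in m; the calibration is good to about 2 mm. A picture is of the moment at which its call begins. camera_params takes no time and is no camera call.
- manip.sign_off(): hands the job in; it is judged then, once.
The state is a dict: "time_s": time; "qpos": joint angles; "joint_velocities": joint speeds; "joint_efforts": joint torques, N m; "eef_pos": TCP position; "tool_rot": TCP orientation; "ft_force": force on the tool from outside, world axes, zero at the start; "ft_torque": the same for the moment, N m; "gripper_width": opening from 0.0 (shut) to 1.0 (fully open); "grip_force": force on a finger pad.
Only numpy, scipy, OpenCV 4.12 (cv2) and the standard library are available. Lean on these libraries where they do the work, as an engineer would, in place of code of your own. Each camera call takes 0.05 s, during which the arm holds its last target. There are 200 camera calls.

### The job

Take the glass column with the blue ends from the rack and lay it in the V rests of the column holder, between the fixed stop and the sliding stop. Then, with the red clamp knob loosened, slide the stop up until the column is home against the fixed stop and the sliding stop's spring pin is pressed in about half way (its yellow ring just reaching the block), and turn the knob fully back to locked so that it stays so. The column is fragile: grip it with no more than about 40 N per finger, set it down without dropping it and never press it against anything with more than about 20 N; leave the orange column and everything else where it is.

Things in the scene. Friction and masses are not known exactly. Their poses are not given: they have to be found in the camera images.
- column: the column to mount: clear glass tube with white filling, 22 mm diameter, with a BLUE fitting 26 mm diameter and 19 mm long at each end; 150 mm long over all (glass 112 mm), about 90 g, both ends alike. Origin at its middle on its axis, x along its axis. It starts lying level in the rack, its axis 42 mm above the table. Fragile: grip at the middle of the glass, with at most about 40 N per finger
- other_column: an identical column with ORANGE fittings, lying parallel to it in the rack, 75 mm away between the axes; which of the two is in which place varies. To be left alone. Origin at its middle, x along its axis
- rack: grey plastic plate 150 x 160 x 8 mm with two pairs of V rests (10 mm thick, 43 mm either side of the middle of a column) for two columns lying along its x, at y = +37.5 and -37.5 mm. Origin at the centre of its underside
- holder: column holder: fixed aluminium plate 350 (x) x 74 (y) x 12 mm, origin at the centre of its underside. At -x a fixed grey stop, 66 mm high, its black rubber pad's face at x = -135 mm. Two white V rests, 10 mm thick, at x = -103 and -17 mm, upper edges 44 mm apart; a column lying in them has its axis 45 mm above the table. On the +x part slides the grey stop with the knob
- seat (a point): where the middle of the column must come in the end: on the holder at x = -60 mm, y = 0, 45 mm above the table; axes as the holder's
- stop (a joint): position of the sliding stop along the holder (m): 0 = fully back, at the +x end; grows as it moves toward the column (to -x), at most 0.100. Its block then is centred at x = 125 mm - value. It starts back and clamped; loose it slides with about 1 N
- stop_block (a point): centre of the top of the sliding stop's grey block (40 x 56 mm, 63 mm above the table). Its spring pin stands out toward the column (-x)
- clamp (a joint): clamp knob angle (rad): 0 = loose (left end), 1.35 = fully locked (right end). Grows clockwise seen from above. The clamp bites above about 0.7; loose means below 0.5, locked above 1.1. It starts locked. Fully locked the grip bar lies along the holder's x, loose it lies nearly across; about 0.25 N m to turn
- clamp_grip (a point): on the axis of the clamp knob, at the height to grip, 93 mm above the table. The knob is a red bar 46 mm long, 12 mm wide, from 82 to 106 mm above the table, with a white line on top; it rides on the sliding stop, over the centre of its block
- pin (a joint): how far the spring pin is pressed into the sliding stop (m): 0 = out, 0.016 = bottomed. Spring 0.5 N per mm. Half way is 0.008 (4 N); a yellow ring on the white pin marks it
- pin_tip (a point): centre of the face of the pin's black rubber tip (20 mm diameter), 45 mm above the table; it stands 24 mm out of the block when the pin is out
- amber_bottle: brown glass bottle, 66 mm diameter, 130 mm high; origin under its centre
- beaker: glass beaker, 70 mm diameter, 90 mm high; origin under its centre
- spanner: steel spanner, 150 mm long, lying flat
- cap_jar: white jar with a blue lid, 52 mm diameter, 55 mm high; origin under its centre
- ferrule_dish: shallow steel dish, 64 mm diameter, 22 mm high; origin under its centre
Things that resemble listed ones, but are neither listed nor needed, are in the scene too. What is shaped like the column but turquoise is not meant.

How it is judged:
On the way, in this order (a step that is already met when the one before it is completed fails the run):
1. the blue column lies in both V rests of the holder, between the stops, let go (x of column in the frame of seat between -0.006 and 0.055 m and y of column in the frame of seat between -0.004 and 0.004 m and z of column in the frame of seat between -0.004 and 0.004 m and angle between the x axis of column and the x axis of holder, either way round below 0.06 rad and contact force between the fingers and column below 0.1 N), for 0.3 s.
2. with the clamp loose (below 0.5 rad), the stop is slid up so that the column is home (within 4 mm) and the pin is pressed in 3 to 14 mm (value of joint pin between 0.003 and 0.014 m and x of column in the frame of seat between -0.004 and 0.004 m and y of column in the frame of seat between -0.004 and 0.004 m and z of column in the frame of seat between -0.004 and 0.004 m and angle between the x axis of column and the x axis of holder, either way round below 0.06 rad and value of joint clamp below 0.5 rad), for 0.2 s.
At the end, for the whole second after the job is handed in: the blue column lies at rest in both V rests (within 4 mm of the seat along, across and in height, within 0.06 rad of the holder's length), let go; the spring pin is pressed in 3 to 14 mm; the clamp knob is locked (above 1.1 rad) (x of column in the frame of seat between -0.004 and 0.004 m and y of column in the frame of seat between -0.004 and 0.004 m and z of column in the frame of seat between -0.004 and 0.004 m and angle between the x axis of column and the x axis of holder, either way round below 0.06 rad and value of joint pin between 0.003 and 0.014 m and value of joint clamp above 1.1 rad and linear speed of column below 0.02 m/s and contact force between the fingers and column below 0.1 N); the robot touches nothing.
It fails at once if the blue column is gripped or pushed by the fingers with more than 100 N over both fingers together (50 N each) (contact force between the fingers and column above 100 N).
It fails at once if the blue column is pressed or knocked against the holder (or its stops) or the rack with more than 30 N (contact force between column and holder above 30 N or contact force between column and rack above 30 N).
It fails at once if the blue column is dropped (it falls faster than 0.45 m/s out of the fingers, about 10 mm) (contact force between the fingers and column below 0.1 N and linear speed of column above 0.45 m/s).
It fails at once if the orange column is moved by more than 10 mm (distance of other_column from where it was at the start of the episode above 0.01 m).
It fails at once if another thing on the bench (bottle, beaker, spanner, jar, dish) is moved by more than 30 mm (distance of any of amber_bottle, beaker, spanner, cap_jar, ferrule_dish from where it was at the start of the episode above 0.03 m).
It also fails if it takes over 56 s, if anything falls off the work surface, if the arm or the gripper's body presses on something with over 40 N, if the wrist force passes 120 N, or if a joint passes its speed limit or range.

## Working session

There is one attempt and no reset: what is moved stays moved. The work goes in short steps, Python scripts to look and compute and a tool call to move; the robot and the scene stay as the last step left them, time stands still between calls to the robot, and variables do not carry over. Pictures are saved under pics/ and viewed, at most 12 in all, crops included, and the job is handed in when it is done.

Besides the shell and the picture viewer there is one more tool, called after ">>>" by a JSON object that holds its "op" and its "data", one argument or row to a line. carry_out: Moves the arm, as the interface text tells. Its arguments: {"type":"object","properties":{"rows":{"type":"array","items":{"type":"array","items":{"type":"number"}}},"squeeze":{"type":"number"}},"required":["rows"]}

```bash
mkdir -p pics; cat > h.py <<'E'
import numpy as np, cv2
from cell import sensors, eyes, manip
def snap(n,f):
    p,d=eyes.read_camera(n); cv2.imwrite(f'pics/{f}.png',p[:,:,::-1]); np.save(f'{f}.npy',d); return p,d
def P(n,d,u,v,z=None):
    """pixel -> world, by depth, or by the plane at height z"""
    c=eyes.camera_params(n); K=np.array(c['camera_matrix']); R=rot(c['attitude']); o=np.array(c['origin'])
    r=np.array([(u-K[0,2])/K[0,0],-(v-K[1,2])/K[1,1],-1.])
    w=R@r
    if z is not None: return o+w*(z-o[2])/w[2]
    return o+w*np.median(d[v-1:v+2,u-1:u+2])
def rot(a):
    a=np.array(a,float)
    if a.shape==(3,3): return a
    from scipy.spatial.transform import Rotation as Ro
    return Ro.from_euler('xyz',a).as_matrix() if a.size==3 else Ro.from_quat(a).as_matrix()
E
python3 - <<'E'
from h import *
for n in('scene','top'):
    print(eyes.camera_params(n)); snap(n,n+'0')
print(sensors.read_state(), manip.hold_point_z)
E
```

```text
{'camera_matrix': array([[395.21645526,   0.        , 316.32347491],
       [  0.        , 395.21645526, 195.45049933],
       [  0.        ,   0.        ,   1.        ]]), 'origin': array([ 1.02992503, -0.40567046,  1.20939288]), 'attitude': array([0.61875129, 0.0084161 , 0.66876299])}
{'camera_matrix': array([[390.48441277,   0.        , 324.91882374],
       [  0.        , 390.48441277, 194.04245362],
       [  0.        ,   0.        ,   1.        ]]), 'origin': array([0.3485116 , 0.20512159, 1.15211413]), 'attitude': array([ 0.17769699,  0.02810067, -1.59114574])}
{'time_s': 0.1, 'qpos': array([ 9.83000503e-01,  2.76570955e-01,  1.50598956e+00,  3.17636239e-05,
        1.36072943e+00, -1.20967718e-01]), 'joint_velocities': array([ 0.00081806, -0.00303849, -0.00243792,  0.00097512,  0.00183541,
        0.00086944]), 'joint_efforts': array([ 2.72495301e-03, -4.17699623e+01, -2.46405691e+01, -9.72967337e-05,
        5.82090259e-03, -1.23195534e-05]), 'eef_pos': array([0.25849927, 0.51309455, 0.23051063]), 'tool_rot': array([-3.13991151e+00, -2.35644647e-04,  2.67475770e+00]), 'ft_force': array([-0.14868361, -0.22845254,  0.09925142]), 'ft_torque': array([ 0.01485598, -0.03125927,  0.0125008 ]), 'grip_force': 0.0, 'gripper_width': 1.0013471904757996} 0.0187
```

View pics/top0.png

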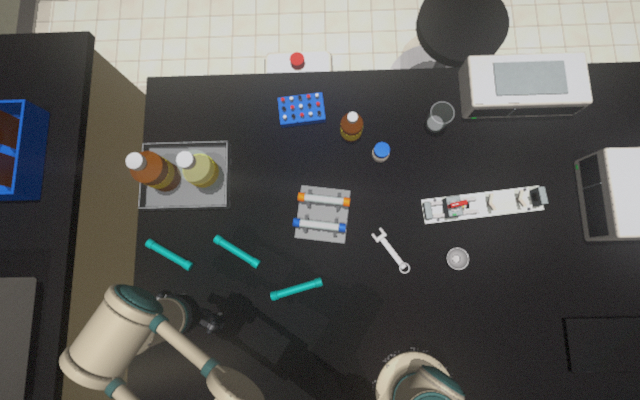

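View pics/scene0.png

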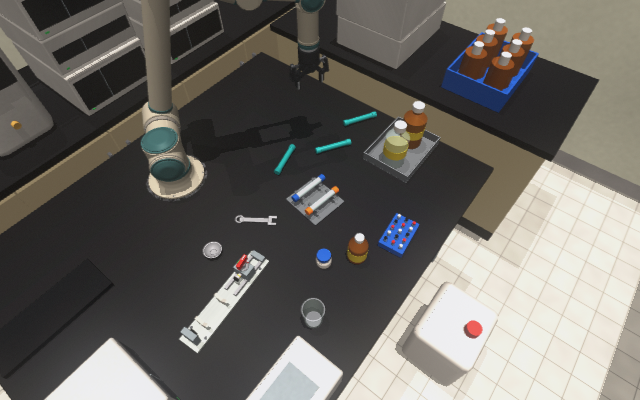

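The top view shows the blue column at about (320,226), the orange one behind it at (324,199), the sliding stop with its red knob at (459,205) and the fixed stop at (540,196). I'll enlarge both areas.

```bash
python3 - <<'E'
from h import *
p=cv2.imread('pics/top0.png')
a=cv2.resize(p[180:250,290:360],None,fx=8,fy=8,interpolation=cv2.INTER_CUBIC)
b=cv2.resize(p[175:235,415:555],(784,336),interpolation=cv2.INTER_CUBIC)
cv2.imwrite('pics/ca.png',a);cv2.imwrite('pics/cb.png',b)
hsv=cv2.cvtColor(p,cv2.COLOR_BGR2HSV)
m=cv2.inRange(hsv,(105,120,60),(125,255,255)); m[:210]=0;m[245:]=0;m[:,:285]=0;m[:,355:]=0
n,l,s,c=cv2.connectedComponentsWithStats(m); print(s[1:],c[1:])
d=np.load('top0.npy')
for q in c[1:]: print(P('top',d,*q,z=.045))
E
```

```text
[[292 218   8   9  56]
 [339 224   7   8  49]] [[295.30357143 222.14285714]
 [341.93877551 227.57142857]]
[0.46877429 0.3182849  0.045     ]
[0.45024656 0.18590437 0.045     ]
```

View pics/cb.png

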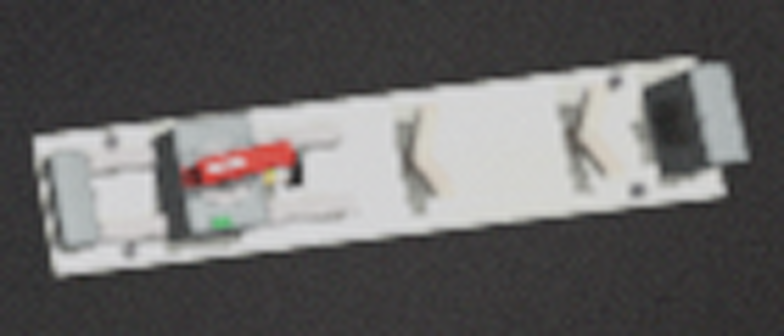

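View pics/ca.png

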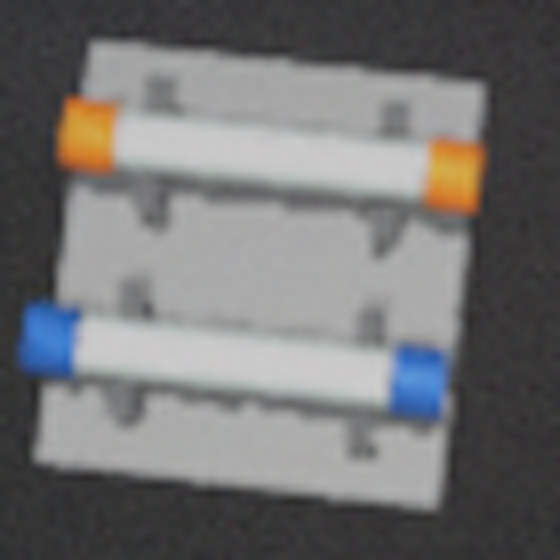

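The holder crop gives plate corners at about (35,133), (55,278), (725,197) and (695,58). The blue fittings are at (48,340) and (418,382) in the other crop. I'll cross-check with the scene camera.

```bash
python3 - <<'E'
from h import *
p=cv2.imread('pics/scene0.png')
b=cv2.resize(p[245:355,175:275],(540,594),interpolation=cv2.INTER_CUBIC)
cv2.imwrite('pics/cs.png',b)
hsv=cv2.cvtColor(p,cv2.COLOR_BGR2HSV)
m=cv2.inRange(hsv,(105,120,60),(125,255,255)); m[:170]=0;m[210:]=0;m[:,:280]=0;m[:,345:]=0
n,l,s,c=cv2.connectedComponentsWithStats(m); print(s[1:],c[1:])
for q in c[1:]: print(P('scene',None,*q,z=.045))
print('corners top')
C=[P('top',None,415+x/5.6-.4,175+y/5.6-.4,z=.012) for x,y in((35,133),(55,278),(725,197),(695,58))]
for c in C: print(c.round(4))
print('centre',np.mean(C,0))
E
```

```text
[[318 174   8   8  33]
 [292 194   8   8  44]] [[321.90909091 176.66666667]
 [295.15909091 197.47727273]]
[0.47114521 0.31934389 0.045     ]
[0.45357933 0.18476521 0.045     ]
corners top
[ 0.5339 -0.0489  0.012 ]
[ 0.4575 -0.0544  0.012 ]
[ 0.4915 -0.4017  0.012 ]
[ 0.5651 -0.3949  0.012 ]
centre [ 0.5119833  -0.22496066  0.012     ]
```

View pics/cs.png

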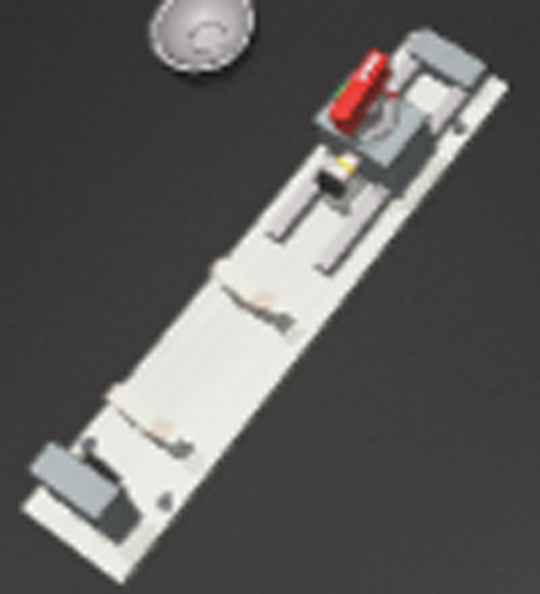

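The scene crop shows plate corners at (22,507), (123,583) and (508,88), and the pin facing the V rests as expected.

```bash
python3 - <<'E'
from h import *
f=lambda x,y,z:P('scene',None,175+x/5.4-.4,245+y/5.4-.4,z=z)
A=[f(x,y,.012) for x,y in((22,507),(123,583),(508,88))]
for a in A: print(a.round(4))
print('centre',(A[0]+A[2])/2)
def ang(v): return np.degrees(np.arctan2(v[1],v[0]))
u=A[2]-A[1]; print('scene ang',ang(u),np.linalg.norm(u))
g=lambda x,y,z:P('top',None,415+x/5.6-.4,175+y/5.6-.4,z=z)
C=[g(x,y,.012) for x,y in((35,133),(55,278),(725,197),(695,58))]
u2=(C[0]+C[1]-C[2]-C[3])/2; print('top ang',ang(u2),np.linalg.norm(u2))
print('knob top', g(240,163,.106), 'scene', f(361,92,.106))
c=np.array([.461,.252]); print('col ang',ang(np.array([.470-.452,.319-.1853])))
for cc,a in((np.mean(C,0),ang(u2)),((A[0]+A[2])/2,ang(u))):
    e=np.array([np.cos(np.radians(a)),np.sin(np.radians(a))])
    print('seat',cc[:2]-.060*e,'knob',cc[:2]+.125*e)
E
```

```text
[ 0.4944 -0.4028  0.012 ]
[ 0.5684 -0.3954  0.012 ]
[ 0.5342 -0.0506  0.012 ]
centre [ 0.5143183  -0.22667865  0.012     ]
scene ang 95.66661785794203 0.3464940657270557
top ang 95.37079825958328 0.34814899626392637
knob top [ 0.50161884 -0.12466264  0.106     ] scene [ 0.50898301 -0.131881    0.106     ]
col ang 82.3323862928379
seat [ 0.51759935 -0.28469725] knob [ 0.50028319 -0.10050943]
seat [ 0.5202427  -0.28638545] knob [ 0.5019758 -0.1022895]
```

```bash
cat >> h.py <<'E'
def go(x,y,z,yaw):
    s=sensors.read_state(); R=rot(s['tool_rot'])
    t=R.T@(np.array([x,y,z])-s['eef_pos'])*100
    d=(np.degrees(s['tool_rot'][2])-yaw+180)%360-180
    print('shift cm',t.round(2),'turn',round(d,2),'| pos',s['eef_pos'].round(4),'t',s['time_s'])
E
python3 -c "
from h import *
go(.461,.252,.13,82.3)"
```

```text
shift cm [-29.84 -14.18  10.07] turn 70.95 | pos [0.2585 0.5131 0.2305] t 0.1
```

>>> {"op": "carry_out", "data": {
  "rows": [
    [-3.5, -1.7, 0.5, 7.1, 1],
    [-7, -3.4, 1, 14.2, 1],
    [-10.5, -5, 2, 21.3, 0.6],
    [-14, -6.7, 3, 28.4, 0.6],
    [-17.5, -8.3, 4, 35.5, 0.6],
    [-21, -10, 5, 42.6, 0.6],
    [-24.5, -11.7, 6.5, 49.7, 0.6],
    [-28, -13.4, 8, 56.8, 0.6],
    [-29.8, -14.2, 9.5, 63.9, 0.6],
    [-29.8, -14.2, 10.1, 71, 0.6]
  ],
  "squeeze": 30
}}

```text
time_s: 0.93
eef_pos: [0.4626, 0.2487, 0.1281]
tool_rot: [-3.14, 0.003, 1.425]
ft_force: [-0.5, -0.0, -0.1]
gripper_width: 0.801
grip_force: 0.0
```

```bash
python3 -c "
from h import *
go(.461,.252,.024,82.3); print(sensors.read_state()['gripper_width'],sensors.read_state()['tool_rot'])
p,d=snap('top','top1'); q,e=snap('scene','scene1')
a=cv2.resize(p[170:260,270:370,::-1],(600,540)); b=cv2.resize(q[140:240,270:360,::-1],(486,540))
cv2.imwrite('pics/c1.png',cv2.resize(np.hstack([a,b]),(800,398)))"
```

```text
shift cm [ 0.34 -0.19 10.41] turn -0.65 | pos [0.4626 0.2487 0.1281] t 0.9333
0.8010595553683979 [-3.14027646e+00  3.00094161e-03  1.42511978e+00]
```

View pics/c1.png

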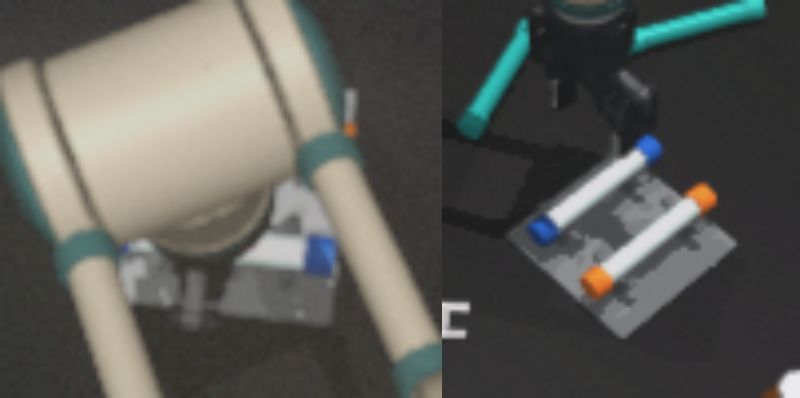

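The arm stands above the blue column with the fingers to either side of it. Next I'll narrow the opening, let it settle and check.

>>> {"op": "carry_out", "data": {
  "rows": [
    [0, 0, 0, 0, 0.1],
    [0, 0, 2, 0, 0.1],
    [0, 0, 4, 0, 0.1],
    [0, 0, 4, 0, 0.1],
    [0, 0, 4, 0, 0.1]
  ]
}}

```text
time_s: 1.45
eef_pos: [0.4601, 0.2532, 0.0904]
tool_rot: [-3.14, 0.0, 1.439]
ft_force: [0.2, 0.6, 0.4]
gripper_width: 0.551
grip_force: 0.0
```

```bash
python3 -c "
from h import *
go(.461,.252,.024,82.3); print(sensors.read_state()['gripper_width'])
q,e=snap('scene','scene2')
cv2.imwrite('pics/c2.png',cv2.resize(q[140:230,270:360,::-1],(540,540),interpolation=cv2.INTER_CUBIC))"
```

```text
shift cm [-0.1   0.11  6.64] turn 0.13 | pos [0.4601 0.2532 0.0904] t 1.45
0.5511706298013387
```

View pics/c2.png

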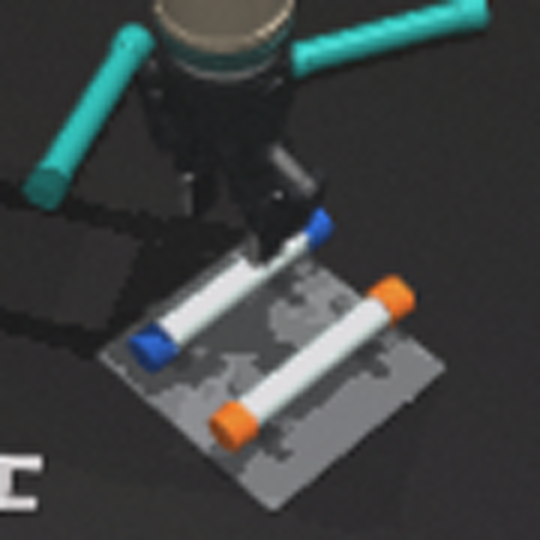

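Both fingers straddle the glass. Descending.

>>> {"op": "carry_out", "data": {
  "rows": [
    [-0.1, 0.1, 2, 0, 0.1],
    [-0.1, 0.1, 4, 0, 0.1],
    [-0.1, 0.1, 5.6, 0, 0.1],
    [-0.1, 0.1, 6.6, 0, 0.1],
    [-0.1, 0.1, 6.6, 0, 0.0],
    [-0.1, 0.1, 6.6, 0, -0.2],
    [-0.1, 0.1, 6.6, 0, -0.3],
    [-0.1, 0.1, 6.6, 0, -0.35],
    [-0.1, 0.1, 6.6, 0, -0.38],
    [-0.1, 0.1, 6.6, 0, -0.4]
  ],
  "squeeze": 25
}}

```text
time_s: 2.33
eef_pos: [0.4621, 0.2517, 0.025]
tool_rot: [3.141, -0.001, 1.436]
ft_force: [-0.6, 1.0, 0.2]
gripper_width: 0.304
grip_force: 0.1
```

>>> {"op": "carry_out", "data": {
  "rows": [
    [0, 0, 0, 0, -0.43],
    [0, 0, 0, 0, -0.46],
    [0, 0, 0, 0, -0.5],
    [0, 0, 0, 0, -0.55],
    [0, 0, 0, 0, -0.6],
    [0, 0, 0, 0, -0.8],
    [0, 0, 0, 0, -1],
    [0, 0, 0, 0, -1]
  ]
}}

```text
time_s: 3.0
eef_pos: [0.4603, 0.2515, 0.0245]
tool_rot: [-3.139, 0.0, 1.435]
ft_force: [-5.0, 0.9, 4.7]
gripper_width: 0.246
grip_force: 24.2
```

Gripped. Lifting.

>>> {"op": "carry_out", "data": {
  "rows": [
    [0, 0, -0.3, 0, -1],
    [0, 0, -1, 0, -1],
    [0, 0, -2.5, 0, -1],
    [0, 0, -5, 0, -1],
    [0, 0, -8, 0, -1],
    [0, 0, -11, 0, -1],
    [0, 0, -13, 0, -1],
    [0, 0, -13.5, 0, -1],
    [0, 0, -13.5, 0, -1]
  ],
  "squeeze": 30
}}

```text
time_s: 3.75
eef_pos: [0.4635, 0.2518, 0.1612]
tool_rot: [3.137, -0.002, 1.436]
ft_force: [0.4, 0.6, -1.8]
gripper_width: 0.243
grip_force: 29.5
```

```bash
python3 -c "
from h import *
go(.519,-.2855,.15,95.5)
q,e=snap('scene','scene3')
cv2.imwrite('pics/c3.png',cv2.resize(q[100:220,260:380,::-1],(600,600),interpolation=cv2.INTER_CUBIC))
s=sensors.read_state();print(s['qpos'],s['grip_force'],s['gripper_width'])"
```

```text
shift cm [-52.49  12.74   1.07] turn -13.25 | pos [0.4635 0.2518 0.1612] t 3.75
[ 3.66004746e-01  2.54128615e-01  1.72405229e+00 -2.94459894e-04
  1.16200397e+00  5.01359639e-01] 29.457774460315704 0.24786790694765046
```

View pics/c3.png

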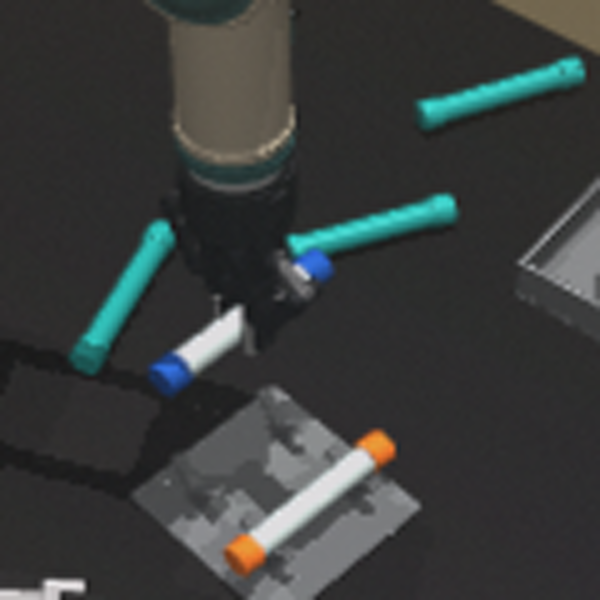

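The column hangs level in the fingers and the orange one is undisturbed. I'll compute its offset in the grip from the blue centroids.

```bash
cat >> h.py <<'E'
def blue(n,p,win,z,zr=None):
    hsv=cv2.cvtColor(p,cv2.COLOR_RGB2HSV); m=cv2.inRange(hsv,(105,120,50),(125,255,255)); k=np.zeros_like(m); u0,v0,u1,v1=win; k[v0:v1,u0:u1]=m[v0:v1,u0:u1]
    N,l,s,c=cv2.connectedComponentsWithStats(k)
    for i in range(1,N):
        if s[i,4]>10: print(n,s[i,4],c[i].round(1),P(n,None,*c[i],z=z).round(4))
E
python3 -c "
from h import *
p=cv2.imread('pics/scene3.png')[:,:,::-1].copy(); blue('scene',p,(285,145,335,185),.183)
p,d=snap('top','top3'); blue('top',p,(240,190,400,280),.183)"
```

```text
scene 30 [323.  152.6] [0.4754 0.3191 0.183 ]
scene 53 [293.5 174.5] [0.4574 0.1829 0.183 ]
top 40 [342.  221.8] [0.4519 0.1878 0.183 ]
```

>>> {"op": "carry_out", "data": {
  "rows": [
    [-2, 0.5, 0, 0, -1],
    [-6, 1.4, 0, -1.5, -1],
    [-10, 2.4, 0, -3, -1],
    [-14, 3.4, 0, -4.5, -1],
    [-18, 4.3, 0, -6, -1],
    [-22, 5.3, 0, -7.5, -1],
    [-26, 6.2, 0, -9, -1],
    [-30, 7.2, 0, -10.5, -1],
    [-33, 7.9, 0, -12, -1],
    [-35, 8.4, 0, -13.3, -1]
  ]
}}

```text
time_s: 4.68
eef_pos: [0.4969, -0.1098, 0.1571]
tool_rot: [-3.138, -0.0, 1.666]
ft_force: [0.6, 0.1, -1.4]
gripper_width: 0.245
grip_force: 29.4
```

```bash
python3 -c "
from h import *
go(.518,-.2735,.12,95.5)"
```

```text
shift cm [-16.5    0.55   3.7 ] turn -0.02 | pos [ 0.4969 -0.1098  0.1571] t 4.6833
```

>>> {"op": "carry_out", "data": {
  "rows": [
    [-3.5, 0.1, 0, 0, -1],
    [-7.5, 0.2, 0, 0, -1],
    [-11, 0.4, 0, 0, -1],
    [-14.5, 0.5, 0, 0, -1],
    [-16.5, 0.55, 0.5, 0, -1],
    [-16.5, 0.55, 2, 0, -1],
    [-16.5, 0.55, 3.7, 0, -1],
    [-16.5, 0.55, 3.7, 0, -1],
    [-16.5, 0.55, 3.7, 0, -1]
  ]
}}

```text
time_s: 5.43
eef_pos: [0.5177, -0.2694, 0.1196]
tool_rot: [-3.137, -0.004, 1.667]
ft_force: [0.1, 0.0, -1.7]
gripper_width: 0.247
grip_force: 29.5
```

```bash
python3 -c "
from h import *
go(.518,-.2735,.0275,95.5)
q,e=snap('scene','scene4'); blue('scene',q,(150,200,300,380),.14)
cv2.imwrite('pics/c4.png',cv2.resize(q[225:355,165:295,::-1],(598,598),interpolation=cv2.INTER_CUBIC))
p,d=snap('top','top4'); blue('top',p,(410,150,600,260),.14)"
```

```text
shift cm [-0.44  0.03  9.21] turn 0.04 | pos [ 0.5177 -0.2694  0.1196] t 5.4333
scene 57 [223.  274.8] [ 0.5125 -0.2037  0.14  ]
scene 75 [191.3 312.8] [ 0.5254 -0.3361  0.14  ]
top 71 [492.2 196.9] [ 0.5124 -0.2049  0.14  ]
```

View pics/c4.png

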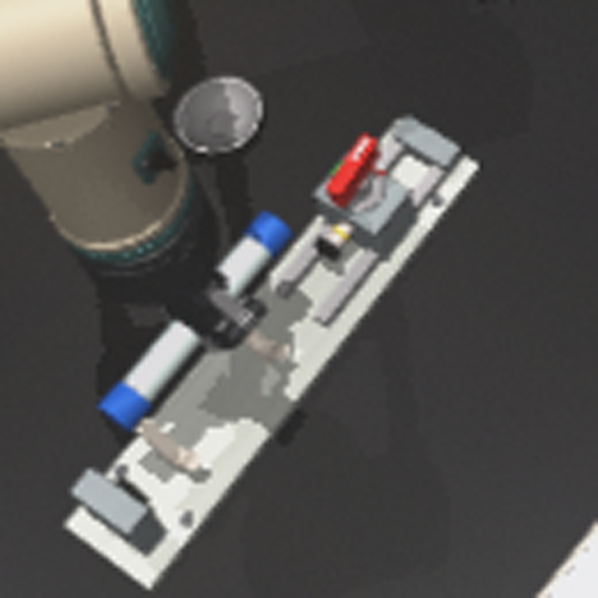

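The column is above the V rests and parallel to the holder. The measured middle is (0.519, -0.270), which agrees with the TCP. Lowering.

>>> {"op": "carry_out", "data": {
  "rows": [
    [-0.4, 0, 2, 0, -1],
    [-0.4, 0, 4.5, 0, -1],
    [-0.4, 0, 6.5, 0, -1],
    [-0.4, 0, 7.8, 0, -1],
    [-0.4, 0, 8.4, 0, -1],
    [-0.4, 0, 8.6, 0, -1],
    [-0.4, 0, 8.7, 0, -1],
    [-0.4, 0, 8.7, 0, -1]
  ]
}}

```text
time_s: 6.2
eef_pos: [0.5206, -0.2747, 0.0363]
tool_rot: [3.14, 0.001, 1.668]
ft_force: [0.8, 0.5, -0.7]
gripper_width: 0.244
grip_force: 29.5
```

>>> {"op": "carry_out", "data": {
  "rows": [
    [0, 0, 0.1, 0, -1],
    [0, 0, 0.2, 0, -1],
    [0, 0, 0.3, 0, -1],
    [0, 0, 0.3, 0, -1]
  ]
}}

```text
time_s: 6.53
eef_pos: [0.5199, -0.2745, 0.0326]
tool_rot: [3.141, 0.0, 1.668]
ft_force: [0.2, 0.0, -0.1]
gripper_width: 0.25
grip_force: 29.5
```

>>> {"op": "carry_out", "data": {
  "rows": [
    [0, 0, 0.1, 0, -1],
    [0, 0, 0.2, 0, -1],
    [0, 0, 0.3, 0, -1],
    [0, 0, 0.3, 0, -1]
  ]
}}

```text
time_s: 6.87
eef_pos: [0.5194, -0.2746, 0.0305]
tool_rot: [-3.141, 0.001, 1.668]
ft_force: [-3.3, 1.4, 7.8]
gripper_width: 0.246
grip_force: 30.3
```

>>> {"op": "carry_out", "data": {
  "rows": [
    [0, -0.1, 0, 0, -1],
    [0, -0.2, 0, 0, -1],
    [0, -0.2, 0, 0, -1],
    [0, -0.2, 0, 0, -1]
  ]
}}

```text
time_s: 7.2
eef_pos: [0.5176, -0.2748, 0.0292]
tool_rot: [-3.141, 0.0, 1.668]
ft_force: [-0.7, -0.6, 1.9]
gripper_width: 0.245
grip_force: 29.7
```

>>> {"op": "carry_out", "data": {
  "rows": [
    [0, -0.03, 0.1, 0, -1],
    [0, -0.05, 0.15, 0, -1],
    [0, -0.05, 0.15, 0, -1],
    [0, -0.05, 0.15, 0, -1]
  ]
}}

```text
time_s: 7.53
eef_pos: [0.5174, -0.2748, 0.0286]
tool_rot: [3.141, 0.001, 1.668]
ft_force: [-2.1, 0.1, 7.7]
gripper_width: 0.246
grip_force: 30.3
```

>>> {"op": "carry_out", "data": {
  "rows": [
    [0, -0.05, -0.02, 0, -0.52],
    [0, -0.05, -0.02, 0, -0.48],
    [0, -0.05, -0.02, 0, -0.44],
    [0, -0.05, -0.02, 0, -0.4],
    [0, -0.05, -0.02, 0, -0.3],
    [0, -0.05, -0.02, 0, -0.1],
    [0, -0.05, -0.02, 0, 0.1],
    [0, -0.05, -0.02, 0, 0.2],
    [0, -0.05, -0.02, 0, 0.2]
  ],
  "squeeze": 20
}}

```text
time_s: 8.28
eef_pos: [0.5168, -0.2746, 0.0279]
tool_rot: [-3.142, -0.0, 1.668]
ft_force: [-0.2, -0.4, -0.0]
gripper_width: 0.601
grip_force: 0.0
```

>>> {"op": "carry_out", "data": {
  "rows": [
    [0, 0, -1, 0, 0.2],
    [0, 0, -3, 0, 0.2],
    [0, 0, -6, 0, 0.2],
    [0, 0, -9, 0, 0.2],
    [0, 0, -12, 0, 0.2],
    [0, 0, -14, 0, 0.2]
  ]
}}

```text
time_s: 8.78
eef_pos: [0.5177, -0.2752, 0.172]
tool_rot: [3.138, 0.003, 1.668]
ft_force: [-0.1, -0.3, -0.0]
gripper_width: 0.603
grip_force: 0.0
```

```bash
python3 -c "
from h import *
q,e=snap('scene','scene5'); blue('scene',q,(150,200,300,380),.049)
p,d=snap('top','top5'); blue('top',p,(410,150,600,260),.049)
h=cv2.cvtColor(q,cv2.COLOR_RGB2HSV)
for n,im,w in(('scene',q,(150,230,300,380)),('top',p,(410,150,600,260))):
    h=cv2.cvtColor(im,cv2.COLOR_RGB2HSV); m=cv2.inRange(h,(0,150,80),(6,255,255))|cv2.inRange(h,(174,150,80),(180,255,255))
    k=np.zeros_like(m); k[w[1]:w[3],w[0]:w[2]]=m[w[1]:w[3],w[0]:w[2]]
    v,u=np.nonzero(k); print(n,len(u)); 
    if len(u)>5: print(P(n,None,u.mean(),v.mean(),z=.1), np.ptp(u),np.ptp(v))
go(.51,-.13,.15,95.5)"
```

```text
scene 44 [227.5 288.4] [ 0.5123 -0.2095  0.049 ]
scene 60 [198.3 324.3] [ 0.5248 -0.3404  0.049 ]
top 48 [529.4 196.5] [ 0.5257 -0.3455  0.049 ]
top 50 [481.4 203. ] [ 0.5103 -0.2098  0.049 ]
scene 68
[ 0.50665421 -0.1331336   0.1       ] 10 15
top 48
[ 0.50260534 -0.13125577  0.1       ] 18 6
shift cm [14.65  0.49  2.23] turn 0.06 | pos [ 0.5191 -0.2762  0.1732] t 8.8833
```

The column is seated at about (0.518, -0.2755) and aligned. The knob is at about (0.5035, -0.132). Moving above it.

>>> {"op": "carry_out", "data": {
  "rows": [
    [3, 0.1, 0, 0, 0.2],
    [7, 0.1, 0, 0, 0.2],
    [11, 0.1, 0, 0, 0.2],
    [14, -0.1, 0, 0, 0.2],
    [14.5, -0.1, 1, 0, 0.2],
    [14.5, -0.1, 3, 0, 0.2],
    [14.5, -0.1, 3.5, 0, 0.2],
    [14.5, -0.1, 3.5, 0, 0.2]
  ],
  "squeeze": 60
}}

```text
time_s: 9.55
eef_pos: [0.5002, -0.1301, 0.131]
tool_rot: [-3.137, -0.002, 1.668]
ft_force: [-0.1, 0.2, -0.2]
gripper_width: 0.599
grip_force: 0.0
```

```bash
python3 -c "
from h import *
go(.5035,-.132,.075,95.5)"
```

```text
shift cm [-0.23  0.33  5.6 ] turn 0.06 | pos [ 0.5002 -0.1301  0.131 ] t 9.55
```

>>> {"op": "carry_out", "data": {
  "rows": [
    [-0.1, 0.2, 2, 0, 0.2],
    [-0.1, 0.2, 4, 0, 0.2],
    [-0.1, 0.2, 5.3, 0, 0.2],
    [-0.1, 0.2, 5.6, 0, 0],
    [-0.1, 0.2, 5.6, 0, -0.2],
    [-0.1, 0.2, 5.6, 0, -0.4],
    [-0.1, 0.2, 5.6, 0, -0.5],
    [-0.1, 0.2, 5.6, 0, -0.55],
    [-0.1, 0.2, 5.6, 0, -0.6],
    [-0.1, 0.2, 5.6, 0, -0.65]
  ]
}}

```text
time_s: 10.38
eef_pos: [0.5034, -0.1315, 0.0777]
tool_rot: [-3.141, 0.001, 1.668]
ft_force: [-3.1, -0.5, 3.4]
gripper_width: 0.172
grip_force: 7.4
```

>>> {"op": "carry_out", "data": {
  "rows": [
    [0, 0, 0, 0, -0.75],
    [0, 0, 0, 0, -0.9],
    [0, 0, 0, 0, -1],
    [0, 0, 0, 0, -1],
    [0, 0, 0, 0, -1]
  ]
}}

```text
time_s: 10.8
eef_pos: [0.5034, -0.1315, 0.0779]
tool_rot: [-3.141, 0.001, 1.669]
ft_force: [-2.7, -0.2, 6.3]
gripper_width: 0.145
grip_force: 57.8
```

```bash
python3 -c "
from h import *
s=sensors.read_state();print(s['eef_pos'],s['ft_force'],s['ft_torque'],s['tool_rot'],s['gripper_width'],s['qpos'])"
```

```text
[ 0.50341119 -0.13148883  0.07787994] [-2.69604915 -0.21794317  6.27645426] [-0.16909651  0.67533314  0.18930553] [-3.14108089e+00  8.64953145e-04  1.66892873e+00] 0.14538696371678578 [-3.88561429e-01  3.30707332e-01  1.84770045e+00 -1.22268356e-03
  9.63233023e-01 -4.85995590e-01]
```

>>> {"op": "carry_out", "data": {
  "rows": [
    [0, 0, -0.2, 0, -1],
    [0, 0, -0.2, -6, -1],
    [0, 0, -0.2, -13, -1],
    [0, 0, -0.2, -20, -1],
    [0, 0, -0.2, -27, -1],
    [0, 0, -0.2, -34, -1],
    [0, 0, -0.2, -41, -1],
    [0, 0, -0.2, -48, -1],
    [0, 0, -0.2, -54, -1],
    [0, 0, -0.2, -54, -1]
  ]
}}

```text
time_s: 11.63
eef_pos: [0.5049, -0.1306, 0.0782]
tool_rot: [3.139, 0.001, 2.611]
ft_force: [5.4, 1.6, -10.3]
gripper_width: 0.133
grip_force: 62.2
```

>>> {"op": "carry_out", "data": {
  "rows": [
    [0, 0, 0, -6, -1],
    [0, 0, 0, -12, -1],
    [0, 0, 0, -17, -1],
    [0, 0, 0, -20, -1],
    [0, 0, 0, -20, -1],
    [0, 0, 0, -20, -1]
  ]
}}

```text
time_s: 12.13
eef_pos: [0.5053, -0.1307, 0.0783]
tool_rot: [3.14, 0.002, 2.956]
ft_force: [4.5, 1.7, -10.9]
gripper_width: 0.139
grip_force: 60.7
```

```bash
python3 -c "
from h import *
s=sensors.read_state();print(s['eef_pos'],s['ft_force'],s['ft_torque'],np.degrees(s['tool_rot']),s['gripper_width'])
R=rot(s['tool_rot']);print('holder -x in tool', R.T@np.array([.096,-.995,0]))"
```

```text
[ 0.50525325 -0.13074559  0.07826772] [  4.4803326    1.73744291 -10.85112424] [ 0.04471235 -0.74511408 -0.05945656] [1.79915490e+02 1.36599709e-01 1.69340415e+02] 0.138717368022523
holder -x in tool [-2.78391180e-01 -9.60072281e-01 -7.52363627e-04]
```

Loosened to about 0.06 rad. Now sliding toward the column while watching the force.

>>> {"op": "carry_out", "data": {
  "rows": [
    [0, 0, 0.15, 0, -1],
    [-0.14, -0.48, 0.15, 0, -1],
    [-0.28, -0.96, 0.15, 0, -1],
    [-0.42, -1.44, 0.15, 0, -1],
    [-0.56, -1.92, 0.15, 0, -1],
    [-0.56, -1.92, 0.15, 0, -1],
    [-0.56, -1.92, 0.15, 0, -1]
  ]
}}

```text
time_s: 12.72
eef_pos: [0.5074, -0.1526, 0.0781]
tool_rot: [-3.14, 0.004, 2.958]
ft_force: [4.7, 0.2, 0.4]
gripper_width: 0.14
grip_force: 60.8
```

>>> {"op": "carry_out", "data": {
  "rows": [
    [-0.06, -0.19, 0, 0, -1],
    [-0.11, -0.38, 0, 0, -1],
    [-0.17, -0.58, 0, 0, -1],
    [-0.22, -0.77, 0, 0, -1],
    [-0.28, -0.96, 0, 0, -1],
    [-0.28, -0.96, 0, 0, -1],
    [-0.28, -0.96, 0, 0, -1]
  ]
}}

```text
time_s: 13.3
eef_pos: [0.5083, -0.1615, 0.0781]
tool_rot: [3.142, 0.003, 2.958]
ft_force: [5.6, 1.9, -0.2]
gripper_width: 0.132
grip_force: 61.0
```

```bash
python3 -c "
from h import *
q,e=snap('scene','scene6'); blue('scene',q,(150,200,300,380),.049)
p,d=snap('top','top6'); blue('top',p,(410,150,600,260),.049)"
```

```text
scene 46 [227.4 288.8] [ 0.5131 -0.2106  0.049 ]
scene 59 [197.8 324.8] [ 0.5248 -0.3422  0.049 ]
top 32 [530.  198.2] [ 0.5206 -0.3468  0.049 ]
```

>>> {"op": "carry_out", "data": {
  "rows": [
    [-0.04, -0.14, 0, 0, -1],
    [-0.08, -0.29, 0, 0, -1],
    [-0.12, -0.43, 0, 0, -1],
    [-0.17, -0.58, 0, 0, -1],
    [-0.17, -0.58, 0, 0, -1],
    [-0.17, -0.58, 0, 0, -1]
  ]
}}

```text
time_s: 13.9
eef_pos: [0.5088, -0.1674, 0.0781]
tool_rot: [3.141, 0.003, 2.958]
ft_force: [5.3, 2.1, 0.5]
gripper_width: 0.139
grip_force: 61.0
```

>>> {"op": "carry_out", "data": {
  "rows": [
    [-0.03, -0.1, 0, 0, -1],
    [-0.06, -0.19, 0, 0, -1],
    [-0.08, -0.29, 0, 0, -1],
    [-0.08, -0.29, 0, 0, -1],
    [-0.08, -0.29, 0, 0, -1]
  ]
}}

```text
time_s: 14.32
eef_pos: [0.5091, -0.1702, 0.0781]
tool_rot: [3.141, 0.003, 2.958]
ft_force: [5.5, 2.2, 1.1]
gripper_width: 0.141
grip_force: 61.0
```

>>> {"op": "carry_out", "data": {
  "rows": [
    [-0.03, -0.1, 0, 0, -1],
    [-0.06, -0.19, 0, 0, -1],
    [-0.08, -0.29, 0, 0, -1],
    [-0.08, -0.29, 0, 0, -1],
    [-0.08, -0.29, 0, 0, -1]
  ]
}}

```text
time_s: 14.73
eef_pos: [0.5093, -0.1728, 0.0781]
tool_rot: [3.14, 0.003, 2.958]
ft_force: [6.3, 2.9, 0.9]
gripper_width: 0.137
grip_force: 61.3
```

```bash
python3 -c "
from h import *
q,e=snap('scene','scene7'); blue('scene',q,(150,200,300,380),.049)
go(.5,-.18,.078,169)"
```

```text
scene 47 [225.6 291. ] [ 0.5137 -0.2192  0.049 ]
scene 59 [195.8 327.6] [ 0.5264 -0.3513  0.049 ]
shift cm [ 0.79 -0.88  0.01] turn 0.47 | pos [ 0.5094 -0.1728  0.0781] t 14.7833
```

>>> {"op": "carry_out", "data": {
  "rows": [
    [-0.03, -0.1, 0, 0, -1],
    [-0.06, -0.19, 0, 0, -1],
    [-0.08, -0.29, 0, 0, -1],
    [-0.08, -0.29, 0, 0, -1],
    [-0.08, -0.29, 0, 0, -1]
  ]
}}

```text
time_s: 15.2
eef_pos: [0.5095, -0.1753, 0.0781]
tool_rot: [3.14, 0.003, 2.958]
ft_force: [6.0, 4.4, 1.9]
gripper_width: 0.137
grip_force: 61.5
```

>>> {"op": "carry_out", "data": {
  "rows": [
    [-0.03, -0.1, 0, 0, -1],
    [-0.06, -0.19, 0, 0, -1],
    [-0.06, -0.19, 0, 0, -1],
    [-0.06, -0.19, 0, 0, -1]
  ]
}}

```text
time_s: 15.53
eef_pos: [0.5097, -0.1769, 0.0781]
tool_rot: [3.139, 0.002, 2.958]
ft_force: [5.9, 5.0, 0.8]
gripper_width: 0.134
grip_force: 61.8
```

```bash
python3 -c "
from h import *
q,e=snap('scene','scene8'); blue('scene',q,(150,200,300,380),.049)
cv2.imwrite('pics/c8.png',cv2.resize(q[255:345,175:265,::-1],(600,600),interpolation=cv2.INTER_CUBIC))"
```

```text
scene 46 [225.5 291.1] [ 0.5138 -0.2194  0.049 ]
scene 58 [195.9 327.6] [ 0.5265 -0.3512  0.049 ]
```

View pics/c8.png

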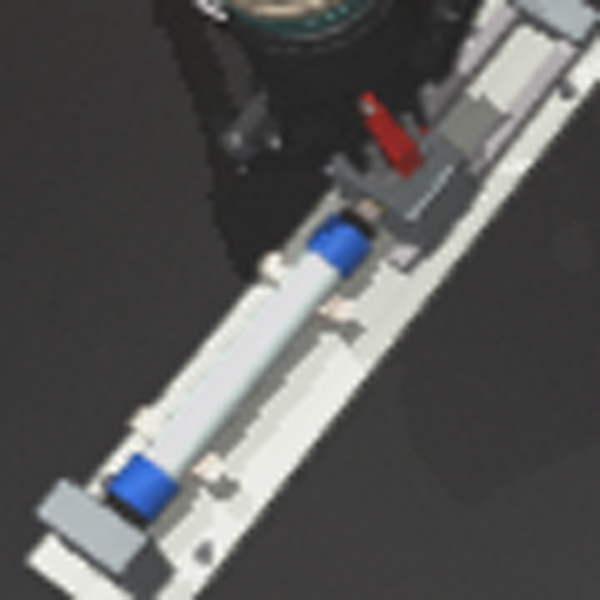

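The column is home against the fixed pad. It stayed put over the last 4 mm while the force rose by 2.8 N, so the pin is in about 6 mm. I'll add 2 mm and then lock.

>>> {"op": "carry_out", "data": {
  "rows": [
    [-0.03, -0.1, 0, 0, -1],
    [-0.06, -0.2, 0, 0, -1],
    [-0.06, -0.2, 0, 0, -1],
    [-0.06, -0.2, 0, 0, -1],
    [-0.06, -0.2, 0, 0, -1]
  ]
}}

```text
time_s: 16.0
eef_pos: [0.5099, -0.1787, 0.0781]
tool_rot: [3.138, 0.002, 2.957]
ft_force: [6.8, 6.2, 2.0]
gripper_width: 0.136
grip_force: 62.0
```

>>> {"op": "carry_out", "data": {
  "rows": [
    [0, 0, 0, 7, -1],
    [0, 0, 0, 14, -1],
    [0, 0, 0, 21, -1],
    [0, 0, 0, 28, -1],
    [0, 0, 0, 35, -1],
    [0, 0, 0, 42, -1],
    [0, 0, 0, 48, -1],
    [0, 0, 0, 54, -1],
    [0, 0, 0, 54, -1]
  ]
}}

```text
time_s: 16.75
eef_pos: [0.5086, -0.1794, 0.0781]
tool_rot: [3.141, -0.001, 2.015]
ft_force: [3.4, 4.0, 4.6]
gripper_width: 0.136
grip_force: 62.6
```

>>> {"op": "carry_out", "data": {
  "rows": [
    [0, 0, 0, 7, -1],
    [0, 0, 0, 13, -1],
    [0, 0, 0, 18, -1],
    [0, 0, 0, 21, -1],
    [0, 0, 0, 23, -1],
    [0, 0, 0, 23, -1],
    [0, 0, 0, 23, -1]
  ]
}}

```text
time_s: 17.33
eef_pos: [0.5078, -0.1796, 0.078]
tool_rot: [-3.14, -0.001, 1.618]
ft_force: [0.9, 3.8, 5.5]
gripper_width: 0.139
grip_force: 65.5
```

```bash
python3 -c "
from h import *
s=sensors.read_state();print(s['eef_pos'],s['ft_force'],s['ft_torque'],np.degrees(s['tool_rot']),s['gripper_width'])"
```

```text
[ 0.50781615 -0.17958664  0.07804272] [0.90631983 3.80078952 5.46915043] [ 0.52571715 -0.13656522  0.08055972] [-1.79917472e+02 -6.38584720e-02  9.27125251e+01] 0.13863240533638196
```

>>> {"op": "carry_out", "data": {
  "rows": [
    [0, 0, 0, 3, -1],
    [0, 0, 0, 5, -1],
    [0, 0, 0, 5, -1],
    [0, 0, 0, 5, -1]
  ]
}}

```text
time_s: 17.67
eef_pos: [0.5077, -0.1796, 0.0781]
tool_rot: [-3.139, 0.0, 1.538]
ft_force: [1.9, 5.0, 6.8]
gripper_width: 0.132
grip_force: 106.4
```

```bash
python3 -c "
from h import *
s=sensors.read_state();print(s['eef_pos'],s['ft_force'],s['ft_torque'],np.degrees(s['tool_rot']),s['gripper_width'])"
```

```text
[ 0.50774165 -0.17963788  0.07812468] [1.88688158 4.95335429 6.77577313] [ 0.68667101 -0.09276298  1.90804595] [-1.79875597e+02  1.90429091e-02  8.80933650e+01] 0.1319531471034143
```

The torque jumped to 1.9 N m, so the knob is at its end stop. I'll relieve a little, release and retreat.

>>> {"op": "carry_out", "data": {
  "rows": [
    [0, 0, 0, -4, -1],
    [0, 0, 0, -4, -0.6],
    [0, 0, 0, -4, -0.4],
    [0, 0, 0, -4, -0.1],
    [0, 0, 0, -4, 0.1],
    [0, 0, -1, -4, 0.2],
    [0, 0, -3, -4, 0.2],
    [0, 0, -6, -4, 0.2],
    [0, 0, -9, -4, 0.2],
    [0, 0, -11, -4, 0.2]
  ],
  "squeeze": 20
}}

```text
time_s: 18.5
eef_pos: [0.5095, -0.1807, 0.1908]
tool_rot: [3.139, 0.002, 1.598]
ft_force: [0.6, -1.0, 0.2]
gripper_width: 0.602
grip_force: 0.0
```

>>> {"op": "carry_out", "data": {
  "rows": [
    [2, -3, -1, 0, 0.2],
    [5, -6, -1, 0, 0.2],
    [8, -9, -1, 0, 0.2],
    [11, -12, -1, 0, 0.2],
    [12, -13, -1, 0, 0.2],
    [12, -13, -1, 0, 0.2]
  ]
}}

```text
time_s: 19.0
eef_pos: [0.3716, -0.0612, 0.1979]
tool_rot: [-3.14, -0.001, 1.6]
ft_force: [0.2, 0.0, 0.6]
gripper_width: 0.599
grip_force: 0.0
```

```bash
python3 -c "
from h import *
s=sensors.read_state();print(s['eef_pos'],s['ft_force'])
q,e=snap('scene','scene9'); blue('scene',q,(150,200,300,380),.049)
p,d=snap('top','top9'); blue('top',p,(410,150,600,260),.049)
a=cv2.resize(q[255:345,175:265,::-1],(400,400),interpolation=cv2.INTER_CUBIC);b=cv2.resize(p[165:225,450:550,::-1],(400,240),interpolation=cv2.INTER_CUBIC)
c=np.zeros((400,800,3),np.uint8);c[:,:400]=a;c[:240,400:]=b;cv2.imwrite('pics/c9.png',c)"
```

```text
[ 0.37164755 -0.06115642  0.19790125] [0.19561219 0.04065443 0.58677226]
scene 47 [225.6 291. ] [ 0.5137 -0.2192  0.049 ]
scene 59 [195.8 327.6] [ 0.5264 -0.3513  0.049 ]
top 53 [532.5 196.7] [ 0.5248 -0.3541  0.049 ]
top 29 [485.9 202.9] [ 0.5104 -0.2225  0.049 ]
```

View pics/c9.png

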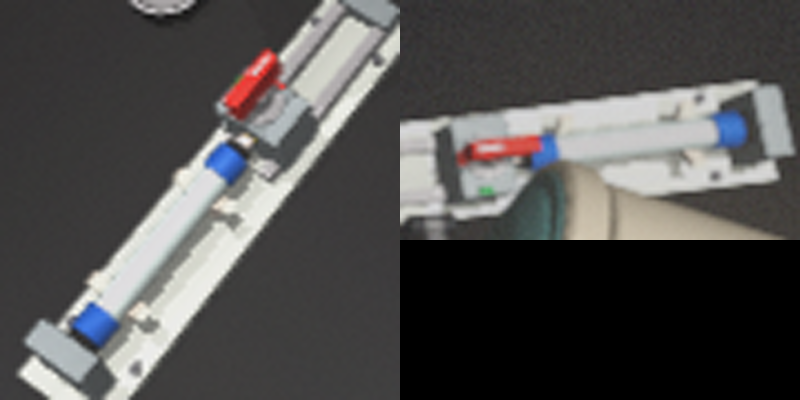

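The knob lies along the holder (locked), the column is home against the pad, the pin is partly pressed in, and the arm is clear. Handing in.

```bash
python3 -c "
from h import *
print(manip.sign_off())"
```

```text
the job is handed in; nothing more can be done
None
```

The job is handed in with no verdict returned: the blue column lies in the V rests against the fixed stop, the spring pin is pressed in about 8 mm (estimated from force and travel), the knob is locked at its end stop, and the arm is clear.

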